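Make up two glaze kits

TASK

Make up the two glaze kits. On the blue board stand the blue-lidded jar on the cork pad and lay the blue tile on the sloping rest; on the red board stand the red-lidded jar on the cork pad and stack the brown tile and then the green tile on top of it on the sloping rest. Every tile lies flat, lengthwise down the slope, centred, its low end against the stop bar; keep the jars upright and leave the black-lidded jar and the wooden stamp where they are.

Things in the scene. Friction and masses are not known exactly. Their poses are not given: they have to be found in the camera images.
- blue_board: fixed kit board, painted blue, 180 x 96 x 8 mm; origin: centre of underside, front -x. Flush 76 mm cork pad at x=42, y=0, z=8 (back rail from x=83, z to 20). Wooden rest at y=0, 56 wide, 65 long, falls to -x at 0.26 rad; its top meets the stop bar (square to slope, 20 high) at x=-74, z=18. Underside centre of a tile against the stop: x=-44, z=26; of one upon it: x=-45.8, z=32.7 mm.
- red_board: fixed kit board, painted red, 180 x 96 x 8 mm; origin: centre of underside, front -x. Flush 76 mm cork pad at x=42, y=0, z=8 (back rail from x=83, z to 20). Wooden rest at y=0, 56 wide, 65 long, falls to -x at 0.26 rad; its top meets the stop bar (square to slope, 20 high) at x=-74, z=18. Underside centre of a tile against the stop: x=-44, z=26; of one upon it: x=-45.8, z=32.7 mm.
- blue_jar: glaze jar, white body, blue screw lid, blue label; round, 68 mm diameter, 78 mm tall, loose (0.13 to 0.31 kg), origin at the centre of its underside, z up through the lid. Belongs on the blue board's cork pad. Starts in front of a tall fixed press (world x over 0.61, y -0.26 to -0.05 m; above z 0.5 its lever leans out at x 0.68 to y 0.07).
- red_jar: glaze jar, white body, red screw lid, red-brown label; round, 62 mm diameter, 70 mm tall, loose (0.13 to 0.31 kg), origin at the centre of its underside, z up through the lid. Belongs on the red board's cork pad. Starts in front of a tall fixed press (world x over 0.61, y -0.26 to -0.05 m; above z 0.5 its lever leans out at x 0.68 to y 0.07).
- blue_tile: flat test tile of biscuit-pink clay with one end glazed dark blue, 62 (x) x 32 (y) x 7 (z) mm, loose (20 to 45 g), lying flat; origin at the centre of its underside, x along its length, z up. Belongs on the blue board's rest.
- brown_tile: flat test tile of biscuit-pink clay with one end glazed rust brown, 62 (x) x 32 (y) x 7 (z) mm, loose (20 to 45 g), lying flat; origin at the centre of its underside, x along its length, z up. Belongs on the red board's rest, underneath.
- green_tile: flat test tile of biscuit-pink clay with one end glazed green, 62 (x) x 32 (y) x 7 (z) mm, loose (20 to 45 g), lying flat; origin at the centre of its underside, x along its length, z up. Belongs on the red board, on top of the brown tile.
- black_jar: glaze jar, white body, black screw lid, green label; round, 68 mm diameter, 82 mm tall, loose (0.13 to 0.31 kg), origin at the centre of its underside, z up through the lid. Not needed; to be left alone.
- stamp: small turned wooden stamp, yellowish, standing, 21 mm diameter, 56 mm tall, loose, origin at the centre of its underside. Not needed; to be left alone.
There are look-alikes about, which are no part of the job. Leave any purple look-alike of the blue_tile alone.

How it is judged:
At the end, for the whole second after the job is handed in: Each jar upright within 12 mm (x, y) of its pad's centre; each tile on its own rest (green on brown), at the rest's slope within 4 deg, square within 11 deg, within 10 mm of the middle line, low end within 8 mm of the stop; all released, at rest; black-lidded jar and stamp moved under 15 mm (x of blue_jar in the frame of blue_board between 0.03 and 0.054 m and y of blue_jar in the frame of blue_board between -0.012 and 0.012 m and z of blue_jar in the frame of blue_board between 0.004 and 0.012 m and angle between each of blue_jar, red_jar's own z axis and vertical below 0.1 rad and x of red_jar in the frame of red_board between 0.03 and 0.054 m and y of red_jar in the frame of red_board between -0.012 and 0.012 m and z of red_jar in the frame of red_board between 0.004 and 0.012 m and x of blue_tile in the frame of blue_board between -0.0470419 and -0.0360419 m and y of blue_tile in the frame of blue_board between -0.01 and 0.01 m and z of blue_tile in the frame of blue_board between 0.0229695 and 0.0304695 m and angle between the z axis of blue_tile and the z axis of blue_board, either way round between 0.19 and 0.33 rad and angle between the y axis of blue_tile and the y axis of blue_board, either way round below 0.2 rad and x of brown_tile in the frame of red_board between -0.0470419 and -0.0360419 m and y of brown_tile in the frame of red_board between -0.01 and 0.01 m and z of brown_tile in the frame of red_board between 0.0229695 and 0.0304695 m and angle between the z axis of brown_tile and the z axis of red_board, either way round between 0.19 and 0.33 rad and angle between the y axis of each of brown_tile, green_tile and the y axis of red_board, either way round below 0.2 rad and x of green_tile in the frame of red_board between -0.0488415 and -0.0378415 m and y of green_tile in the frame of red_board between -0.01 and 0.01 m and z of green_tile in the frame of red_board between 0.0297342 and 0.0372342 m and angle between the z axis of green_tile and the z axis of red_board, either way round between 0.19 and 0.33 rad and linear speed of each of blue_jar, red_jar, blue_tile, brown_tile, green_tile below 0.02 m/s and distance of each of black_jar, stamp from where it was at the start of the episode below 0.015 m); the robot touches nothing.
It fails at once if one of the jars is tipped over by more than 30 deg (angle between any of blue_jar, red_jar, black_jar's own z axis and vertical above 0.52 rad).
It fails at once if the black-lidded jar or the stamp is moved more than 15 mm (distance of any of black_jar, stamp from where it was at the start of the episode above 0.015 m).
It also fails if it takes over 144 s, if anything falls off the work surface, if the arm or the gripper's body presses on something with over 40 N, if the wrist force passes 120 N, or if a joint passes its speed limit or range.

ROBOT

A 6-joint arm with a two-finger parallel gripper is mounted at the origin on a cart in front of the work surface, level with it; the furniture and walls round the work are solid. World frame = base frame: x ahead of the robot, y to its left, z up, the work surface at z = 0. Lengths are in m, angles in rad, forces in N, time in s.
With the tool pointing down it reaches from about 0.325 to 0.775 m from the base axis. Payload 9.3 kg.
Tool frame: the origin (TCP) lies between the finger pads; the fingertips stand 14 mm ahead of it and the grasp point (between the pads) lies 5 mm behind it; z points along the fingers, y is the line along which they close (so a half turn about z gives the same grasp; the last joint's range is limited). The gripper opens to 85 mm and grips with 20 to 120 N. Pads are 22 mm wide; open, the fingers measure 114 mm over their backs; the gripper's body (76 mm by 85 mm) begins 54 mm behind the grasp point. The pads swing forward as they close: fully open they stand 13 mm farther back than shut.
Start: joints at [1.192, 0.259, 0.021, 1.334, 0, 1.418], TCP at [0.123, 0.536, 0.245] pointing down, gripper open.
Joint ranges: [-3.04, 3.04], [-0.91, 1.82], [-1.04, 1.36], [-1.92, 1.95], [-1.52, 1.45], [-3.14, 3.14]. Speed limits (rad/s): [2.22, 2.22, 2.79, 3.14, 3.14, 3.14].

INTERFACE

Orientations are given as a unit quaternion [x, y, z, w].
In Python, from cell import arm gives the robot as it stands. The module is installed in compiled form; this text tells all that it offers.
- The arm moves only by the tool step_arm, never from a script. Its argument "rows" is a list that holds one entry, the list of rows, each a list of 5 numbers: the opening, from -1 (shut) to 1 (fully open), then the shift along the tool's x, y, z in a scale on which 1.0 is 1 m, then the turn about the tool's z in a scale on which 1.0 is pi rad. In form: [[[hand, dx, dy, dz, turn], ...]]. A call has exactly 10 rows; each row is the pose to reach, as a shift and turn from the pose commanded when the call began, along the tool's axes at that moment; what a row does not reach only later rows make up. A row lasts 1/12 s, in which the tool goes at most 41.7 mm and 7.16 degrees, less where a joint would pass 70% of its speed; a pose out of reach is approached as far as the arm can. No shift or turn number may pass 1 either way. A call with a gripper value outside its range is refused whole. The fingers move at their own pace and stop on an object; "force" is the grip in N (left out, the last holds). Time passes only in rows, so rows that repeat a pose let the fingers close, or fill a call up. It gives the time, the measured TCP pose, the force, the opening and the grip force at its end, in the units of the state.
- arm.read_state(): the state, without advancing time (a new reading comes with each control period).
- arm.snapshot(name): name is "side" or "top"; returns the picture (420x560x3 uint8, red, green, blue); there is no depth.
- arm.get_calibration(name): a dict with "mtx" (3x3 intrinsics, pixels), "D" ([k1, k2, p1, p2, k3] as OpenCV has them; the pictures are not rectified), "world_from_camera" (4x4, takes a point from camera to world coordinates). Camera axes: x right, y down, z forward; pixel columns grow to the right and rows downward; lengths in m; the calibration is good to about 2 mm. A picture is of the moment at which its call begins. get_calibration takes no time and is no camera call.
- arm.hand_in(): hands the job in; it is judged then, once.
The state is a dict: "clock": time; "q": joint angles; "joint_velocities": joint speeds; "tau": joint torques, N m; "tool_pos": TCP position; "tcp_rot": TCP orientation; "wrist_force": force on the tool from outside, world axes, zero at the start; "wrist_torque": the same for the moment, N m; "opening": finger opening in m; "finger_force": force on a finger pad.
Only numpy, scipy, OpenCV 4.12 (cv2) and the standard library are available. Lean on these libraries where they do the work, as an engineer would, in place of code of your own. Each camera call takes 0.05 s, during which the arm holds its last target. There are 200 camera calls.

## Working session

There is one attempt and no reset: what is moved stays moved. The work goes in short steps, Python scripts to look and compute and a tool call to move; the robot and the scene stay as the last step left them, time stands still between calls to the robot, and variables do not carry over. Pictures are saved under pics/ and viewed, at most 14 in all, crops included, and the job is handed in when it is done.

Besides the shell and the picture viewer there is one more tool, called in YAML: its name, and indented under it one key for each argument. step_arm: Moves the arm, as the interface text tells. Its arguments: {"type":"object","properties":{"rows":{"type":"array"},"force":{"type":"number"}},"required":["rows"]}

```bash
mkdir -p pics; ls; python3 - <<'E'
from cell import arm
import cv2
for n in("side","top"):
    im=arm.snapshot(n); cv2.imwrite(f"pics/{n}0.png",im[...,::-1])
    c=arm.get_calibration(n); print(c)
print(arm.read_state())
E
```

```text
pics
{'mtx': array([[480.99049897,   0.        , 285.42727442],
       [  0.        , 480.99049897, 207.86640608],
       [  0.        ,   0.        ,   1.        ]]), 'D': array([-0.07620777,  0.        ,  0.        ,  0.        ,  0.        ]), 'world_from_camera': array([[ 0.29318296, -0.75656317,  0.58451341, -0.03435674],
       [-0.95589606, -0.24316271,  0.16472588, -0.18723194],
       [ 0.01750633, -0.60702889, -0.79448692,  0.77653367],
       [ 0.        ,  0.        ,  0.        ,  1.        ]])}
{'mtx': array([[544.69500553,   0.        , 287.81027569],
       [  0.        , 544.69500553, 210.90667601],
       [  0.        ,   0.        ,   1.        ]]), 'D': array([-0.05901191,  0.        ,  0.        ,  0.        ,  0.        ]), 'world_from_camera': array([[-0.00966525, -0.98291964,  0.18378131,  0.29269096],
       [-0.99993963,  0.01046125,  0.00336215, -0.04480198],
       [-0.0052273 , -0.18373772, -0.98296141,  1.19542207],
       [ 0.        ,  0.        ,  0.        ,  1.        ]])}
{'clock': 0.1, 'q': array([ 1.19242317e+00,  2.59137311e-01,  2.08493146e-02,  1.33366828e+00,
       -1.51110204e-05,  1.41820818e+00]), 'joint_velocities': array([-1.52937165e-03, -1.16213193e-03,  7.92752879e-04,  9.72409655e-05,
        1.11585849e-03, -1.10929092e-03]), 'tau': array([ 5.63993817e-03, -5.56694198e+01,  3.45068228e+01,  1.17245974e-02,
       -1.45096201e-04,  2.91574474e-05]), 'tool_pos': array([0.12305025, 0.53583473, 0.24473042]), 'tcp_rot': array([ 1.12652839e-01,  9.93634239e-01, -5.61638883e-04, -1.44879052e-04]), 'wrist_force': array([ 0.33154833, -0.17402439, -0.09734262]), 'wrist_torque': array([-0.01129423, -0.03547364,  0.00519573]), 'finger_force': 0.0, 'opening': 0.08514469359493636}
```

View pics/top0.png

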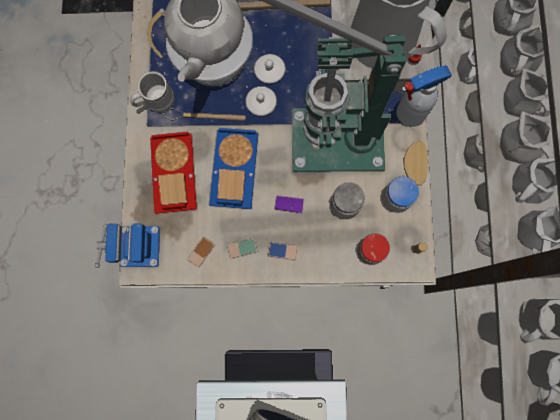

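View pics/side0.png

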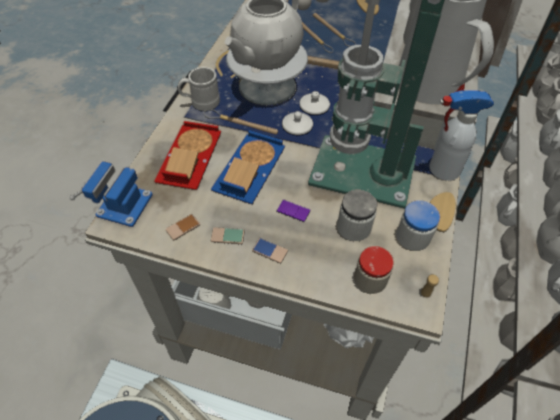

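```bash
python3 - <<'E'
import cv2
im=cv2.imread("pics/top0.png")
def crop(n,x,y,w,h,s):
    c=cv2.resize(im[y:y+h,x:x+w],None,fx=s,fy=s,interpolation=cv2.INTER_CUBIC)
    for i in range(0,w,10): cv2.line(c,(i*s,0),(i*s,6 if i%50 else 14),(0,255,0),1); cv2.putText(c,str(x+i),(i*s+2,20),0,.35,(0,0,0),1)
    for j in range(0,h,10): cv2.line(c,(0,j*s),(6,j*s),(0,255,0),1); cv2.putText(c,str(y+j),(8,j*s+4),0,.35,(0,0,0),1)
    cv2.imwrite(n,c)
crop("pics/tiles0.png",182,190,130,80,6)
crop("pics/boards0.png",140,125,125,95,6)
E
```

```text
(no output)
```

View pics/tiles0.png

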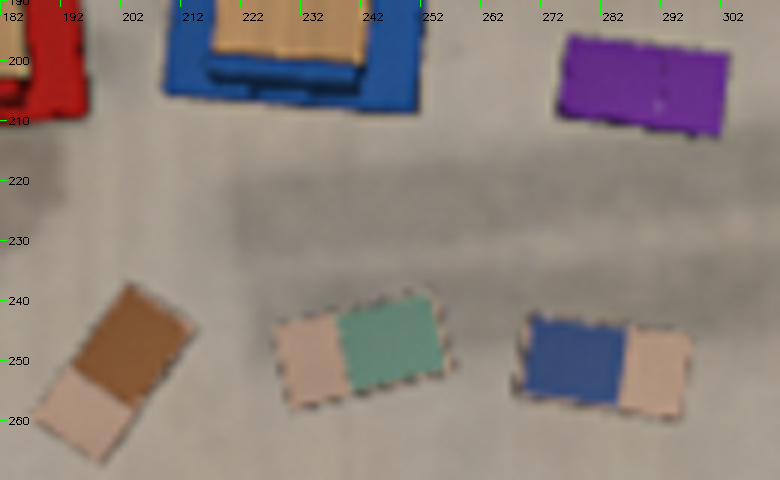

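View pics/boards0.png

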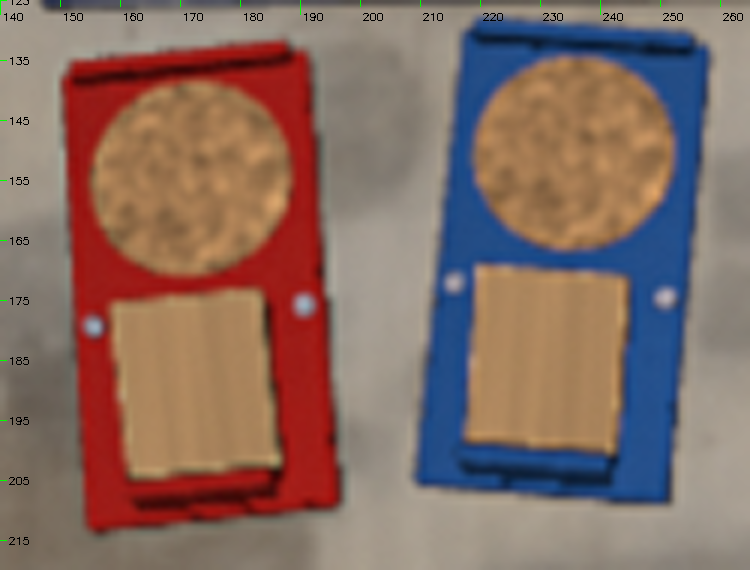

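Top view: blue-tile candidates are (282,252), a pink tile with a dark-blue end, and (289,204), which is all purple. I chose (282,252). The brown tile is at (197,251) and the green at (241,248). For the blue jar, the lid is at (403,194) and the blue spray-bottle head at (430,75) is not it. The red jar is at (375,248), the black jar at (348,199) and the stamp at (421,248). Both boards have their rest end toward the robot.

```bash
cat > h.py <<'E'
import cv2,numpy as np
from cell import arm
def ray(n,px):
    c=arm.get_calibration(n); u=cv2.undistortPoints(np.float64(px).reshape(-1,1,2),c["mtx"],c["D"])[:,0]
    T=c["world_from_camera"]; d=np.c_[u,np.ones(len(u))]@T[:3,:3].T
    return T[:3,3],d
def w(n,px,z):
    o,d=ray(n,px); return (o+d*((z-o[2])/d[:,2])[:,None])[:,:2]
def proj(n,P):
    c=arm.get_calibration(n); M=np.linalg.inv(c["world_from_camera"])
    return cv2.projectPoints(np.float64(P).reshape(-1,1,3),cv2.Rodrigues(M[:3,:3])[0],M[:3,3],c["mtx"],c["D"])[0][:,0]
def lid(n,im,ctr,col,r=24):
    h=cv2.cvtColor(im,cv2.COLOR_RGB2HSV).astype(int); H,S,V=h[...,0],h[...,1],h[...,2]
    m={"red":((H<8)|(H>172))&(S>140)&(V>80),"blue":(H>100)&(H<122)&(S>110)&(V>70)}[col]
    k=np.zeros(m.shape,np.uint8); cv2.circle(k,ctr,r,1,-1); m=(m&(k>0)).astype(np.uint8)
    cs=cv2.findContours(m,0,1)[0]; c=max(cs,key=cv2.contourArea)
    x,y,a,b=cv2.boundingRect(c); return cv2.fitEllipse(cv2.convexHull(c)),(x,y,a,b)
def yaw_tool():
    s=arm.read_state(); x,y,z,ww=s["tcp_rot"]
    from scipy.spatial.transform import Rotation as R
    return s["tool_pos"],R.from_quat([x,y,z,ww]).as_matrix()
def goto(p,ydir=None):
    """shift in tool axes (mm) to world p; turn so tool y lies along angle ydir (mod pi)"""
    t,R=yaw_tool(); d=R.T@(np.array(p)-t)*1e3
    a=None
    if ydir is not None:
        cur=np.arctan2(R[1,1],R[0,1]); a=-(ydir-cur); a=(a+np.pi/2)%np.pi-np.pi/2
    print("tcp",np.round(t,4),"tool y ang",round(float(np.arctan2(R[1,1],R[0,1])),3),"shift",np.round(d,1),"turn",a)
E
python3 - <<'E'
from h import *
np.set_printoptions(precision=4,suppress=True)
top=cv2.imread("pics/top0.png")[...,::-1].copy(); side=cv2.imread("pics/side0.png")[...,::-1].copy()
def ang(v): return np.arctan2(v[1],v[0])
for n,c in dict(brown=[(129,283),(198,330),(101,465),(32,412)],green=[(273,325),(433,290),(454,368),(294,408)],blue=[(530,314),(690,338),(681,418),(516,393)],purple=[(569,35),(730,55),(718,137),(557,115)]).items():
    p=w("top",np.array(c)/6+[182-.5+.08,190-.5+.08],.007); e=p-np.roll(p,-1,0)
    L=np.linalg.norm(e,axis=1); l=np.argsort(-L)[:2]; 
    print(n,p.mean(0),L,"long ang",[float(ang(e[i])%np.pi) for i in l])
for n,pad,ed in(("red",(191.5,178),[(90,530),(66,85),(339,505),(310,60)]),("blue",(574,152),[(416,485),(464,40),(669,500),(708,55)])):
    o=[140-.42,125-.42]; P=w("top",np.array([pad])/6+o,.008)[0]; E=w("top",np.array(ed)/6+o,.008)
    a=(ang(E[1]-E[0])+ang(E[3]-E[2]))/2
    print(n,"board pad",P,"yaw",a,ang(E[1]-E[0]),ang(E[3]-E[2]),"origin",P-.042*np.array([np.cos(a),np.sin(a)]),"front mid",(E[0]+E[2])/2,"width",np.linalg.norm(E[0]-E[2]))
for n,z,ct,cs in(("blue",.078,(403,194),(421,217)),("red",.070,(375,248),(376,263))):
    for cam,im,c in(("top",top,ct),("side",side,cs)):
        el,bb=lid(cam,im,c,n,18 if cam=="side" else 22); print(n,cam,el,bb,w(cam,[el[0]],z))
print("black",w("top",[(349,192)],.082),"stamp",w("top",[(421,246)],.056))
E
```

```text
brown [0.426  0.1512] [0.0311 0.0602 0.0323 0.0586] long ang [2.5262181057537565, 2.507367717279414]
green [0.4342 0.0602] [0.0599 0.0298 0.0601 0.0316] long ang [1.8076008011331466, 1.7783425706164326]
blue [ 0.4267 -0.0278] [0.0592 0.0295 0.0608 0.0294] long ang [1.410087537073604, 1.41077143158757]
purple [ 0.5309 -0.0431] [0.0603 0.0313 0.0602 0.0306] long ang [1.4337218766834134, 1.4220281142182585]
red board pad [0.6485 0.2223] yaw 0.08864629639222371 0.09053056401695934 0.08676202876748809 origin [0.6066 0.2185] front mid [0.5175 0.2097] width 0.09306869866678096
blue board pad [0.6568 0.0772] yaw -0.08518637781603984 -0.08767689692261275 -0.08269585870946693 origin [0.6149 0.0808] front mid [0.5257 0.0878] width 0.09424417401532535
blue top ((403.8574523925781, 192.98089599609375), (24.71710777282715, 29.57683563232422), 67.02681732177734) (389, 180, 29, 26) [[ 0.5374 -0.2854]]
blue side ((421.8460693359375, 217.9342041015625), (23.884597778320312, 33.38315963745117), 95.03959655761719) (405, 208, 34, 23) [[ 0.5336 -0.2858]]
red top ((374.9519348144531, 247.32028198242188), (27.369998931884766, 27.775304794311523), 130.64598083496094) (362, 234, 27, 28) [[ 0.4242 -0.2213]]
red side ((375.85870361328125, 261.23785400390625), (29.083690643310547, 33.635555267333984), 110.15315246582031) (359, 247, 34, 30) [[ 0.4227 -0.2224]]
black [[ 0.5398 -0.1695]] stamp [[ 0.4275 -0.3209]]
```

```bash
python3 -c "
from h import *
goto([.426,.1512,.100],.946)"
```

```text
tcp [0.1231 0.5358 0.2447] tool y ang 1.345 shift [-381.4 -306.9  145. ] turn 0.3990114155655662
```

The manual's scale: shifts go in shares of 1 m and turns go in shares of pi rad. Converting my numbers, -300 mm / 1000 = -0.3, -288 mm / 1000 = -0.288, 0.4 rad / 3.1416 = 0.1273.

step_arm:
  rows:
    - [[0.2, -0.032, -0.026, 0.004, 0.0159], [0.2, -0.064, -0.051, 0.008, 0.0318], [0.2, -0.096, -0.077, 0.012, 0.0477], [0.2, -0.128, -0.103, 0.016, 0.0637], [0.2, -0.16, -0.129, 0.02, 0.0796], [0.2, -0.192, -0.154, 0.024, 0.0955], [0.2, -0.224, -0.18, 0.028, 0.1114], [0.2, -0.256, -0.206, 0.032, 0.1273], [0.2, -0.288, -0.232, 0.036, 0.1273], [0.2, -0.3, -0.241, 0.04, 0.1273]]
  force: 25

```text
clock: 0.93
tool_pos: [0.3637, 0.2306, 0.205]
tcp_rot: [0.309, 0.951, -0.0, 0.0]
wrist_force: [0.6, 1.0, -0.7]
opening: 0.0514
finger_force: 0.0
```

```bash
python3 -c "
from h import *
goto([.426,.1512,.040],.946);print(arm.read_state()['opening'])"
```

```text
tcp [0.3637 0.2306 0.205 ] tool y ang 0.942 shift [-97.  -27.5 165.1] turn -0.004280526798267736
0.05143765778244146
```

Converted, 190 mm / 1000 = 0.19, -27.5 mm / 1000 = -0.0275.

step_arm:
  rows:
    - [[0.2, -0.033, -0.01, 0.015, 0], [0.2, -0.066, -0.02, 0.04, 0], [0.2, -0.097, -0.0275, 0.065, 0], [0.2, -0.097, -0.0275, 0.1, 0], [0.2, -0.097, -0.0275, 0.13, 0], [0.2, -0.097, -0.0275, 0.155, 0], [0.2, -0.097, -0.0275, 0.175, 0], [0.2, -0.097, -0.0275, 0.185, 0], [0.2, -0.097, -0.0275, 0.19, 0], [0.2, -0.097, -0.0275, 0.19, 0]]

```text
clock: 1.77
tool_pos: [0.4234, 0.1547, 0.0143]
tcp_rot: [0.308, 0.951, -0.001, -0.001]
wrist_force: [-0.5, -0.0, 0.2]
opening: 0.0516
finger_force: 0.0
```

step_arm:
  rows:
    - [[0, 0, 0, 0, 0], [-0.2, 0, 0, 0, 0], [-0.4, 0, 0, 0, 0], [-0.6, 0, 0, 0, 0], [-0.6, 0, 0, 0, 0], [-0.6, 0, 0, 0, 0], [-0.6, 0, 0, 0, 0], [-0.6, 0, 0, 0, 0], [-0.6, 0, 0, 0, 0], [-0.6, 0, 0, 0, 0]]

```text
clock: 2.6
tool_pos: [0.4247, 0.155, 0.0162]
tcp_rot: [0.308, 0.951, 0.0, 0.001]
wrist_force: [-1.0, -0.1, 7.3]
opening: 0.0308
finger_force: 25.0
```

Converted, -104 mm / 1000 = -0.104, -90 mm / 1000 = -0.09, -0.713 rad / 3.1416 = -0.227.

step_arm:
  rows:
    - [[-0.6, 0, 0, -0.01, 0], [-0.6, 0, 0, -0.03, 0], [-0.6, 0, 0, -0.06, 0], [-0.6, 0, 0, -0.09, -0.0318], [-0.6, 0, 0, -0.104, -0.0637], [-0.6, 0, 0, -0.104, -0.1019], [-0.6, 0, 0, -0.104, -0.1401], [-0.6, 0, 0, -0.104, -0.1783], [-0.6, 0, 0, -0.104, -0.2165], [-0.6, 0, 0, -0.104, -0.227]]

```text
clock: 3.43
tool_pos: [0.4241, 0.1549, 0.1198]
tcp_rot: [-0.047, 0.999, 0.0, 0.0]
wrist_force: [0.0, 0.1, 0.5]
opening: 0.031
finger_force: 25.0
```

```bash
python3 -c "
from h import *
goto([.5618,.2145,.062],1.659)"
```

```text
tcp [0.4241 0.1549 0.1198] tool y ang 1.665 shift [-142.7   46.3   57.9] turn 0.006113317374486726
```

Converted, -143 mm / 1000 = -0.143, -138 mm / 1000 = -0.138, 0.006 rad / 3.1416 = 0.0019.

step_arm:
  rows:
    - [[-0.6, -0.025, 0.008, 0, 0], [-0.6, -0.06, 0.019, 0, 0], [-0.6, -0.095, 0.03, 0, 0], [-0.6, -0.125, 0.04, 0, 0], [-0.6, -0.138, 0.045, 0.01, 0], [-0.6, -0.143, 0.0465, 0.03, 0.0019], [-0.6, -0.143, 0.0465, 0.045, 0.0019], [-0.6, -0.143, 0.0465, 0.055, 0.0019], [-0.6, -0.143, 0.0465, 0.058, 0.0019], [-0.6, -0.143, 0.0465, 0.058, 0.0019]]

```text
clock: 4.27
tool_pos: [0.562, 0.2135, 0.061]
tcp_rot: [-0.041, 0.999, -0.0, -0.001]
wrist_force: [-0.2, 0.4, -0.2]
opening: 0.0312
finger_force: 25.0
```

```bash
cat >> h.py <<'E'
def crop(cam,name,x,y,ww,hh,s):
    im=arm.snapshot(cam)[...,::-1]; c=cv2.resize(im[y:y+hh,x:x+ww],None,fx=s,fy=s,interpolation=cv2.INTER_CUBIC)
    for i in range(0,ww,10): cv2.line(c,(i*s,0),(i*s,6),(0,255,0),1); cv2.putText(c,str(x+i),(i*s+2,18),0,.35,(0,255,0),1)
    for j in range(0,hh,10): cv2.line(c,(0,j*s),(6,j*s),(0,255,0),1); cv2.putText(c,str(y+j),(8,j*s+4),0,.35,(0,255,0),1)
    cv2.imwrite("pics/"+name,c)
E
python3 -c "
from h import *
crop('side','s1.png',140,110,130,100,6)
goto([.5618,.2145,.062],1.659)"
```

```text
tcp [0.5624 0.2136 0.0618] tool y ang 1.652 shift [ 0.6  0.9 -0.2] turn -0.0069866017569479855
```

View pics/s1.png

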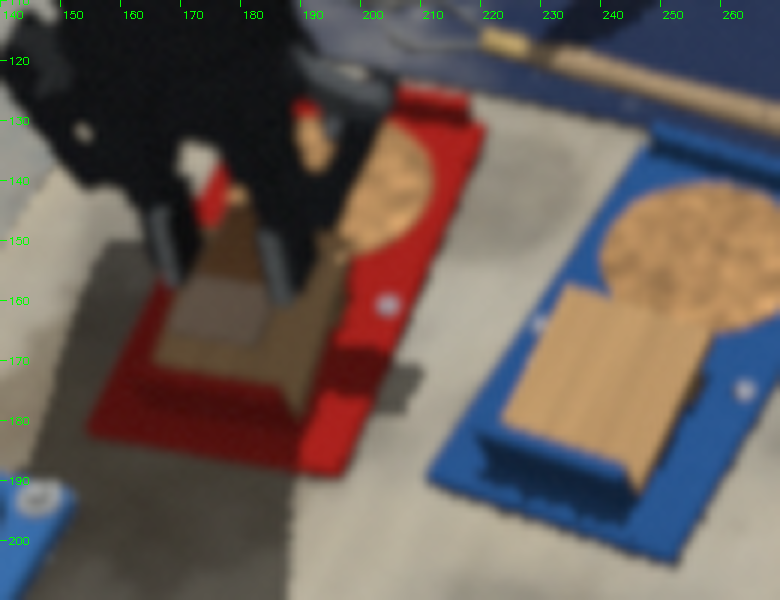

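Converted, 17.5 mm / 1000 = 0.0175, 17 mm / 1000 = 0.017.

step_arm:
  rows:
    - [[-0.6, 0, 0.001, 0.005, 0], [-0.6, 0, 0.001, 0.009, 0], [-0.6, 0, 0.001, 0.012, 0], [-0.6, 0, 0.001, 0.014, 0], [-0.6, 0, 0.001, 0.016, 0], [-0.6, 0, 0.001, 0.017, 0], [-0.6, 0, 0.001, 0.0175, 0], [-0.6, 0, 0.001, 0.0175, 0], [-0.6, 0, 0.001, 0.0175, 0], [-0.6, 0, 0.001, 0.0175, 0]]

```text
clock: 5.15
tool_pos: [0.5621, 0.2148, 0.0443]
tcp_rot: [-0.041, 0.999, 0.0, 0.0]
wrist_force: [-3.6, -0.4, 6.3]
opening: 0.031
finger_force: 27.5
```

Converted, -120 mm / 1000 = -0.12, -110 mm / 1000 = -0.11.

step_arm:
  rows:
    - [[-0.2, 0, 0, 0, 0], [-0.1, 0, 0, 0, 0], [0, 0, 0, 0, 0], [0, 0, 0, 0, 0], [0, 0, 0, 0, 0], [0, 0, 0, -0.02, 0], [0, 0, 0, -0.05, 0], [0, 0, 0, -0.08, 0], [0, 0.04, 0, -0.11, 0], [0, 0.08, 0, -0.12, 0]]

```text
clock: 5.98
tool_pos: [0.4915, 0.2088, 0.1638]
tcp_rot: [-0.04, 0.999, 0.0, 0.002]
wrist_force: [-1.5, 0.8, 1.7]
opening: 0.043
finger_force: 0.0
```

```bash
python3 -c "
from h import *
crop('side','s2.png',140,110,130,100,6)
goto([.4342,.0602,.015],1.793-np.pi/2)"
```

```text
tcp [0.4834 0.2084 0.1653] tool y ang 1.653 shift [  61.1 -143.8  150.2] turn 1.4305499726682056
```

View pics/s2.png

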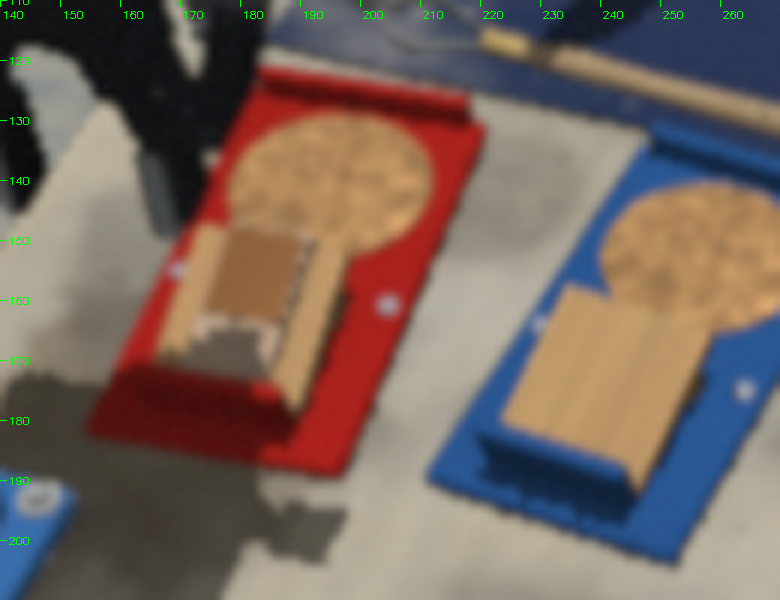

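```bash
cat >> h.py <<'E'
B=dict(red=([.6066,.2185],.0886),blue=([.6149,.0808],-.0852))
def bw(b,P):
    o,a=B[b]; c,s=np.cos(a),np.sin(a); P=np.atleast_2d(P).astype(float)
    return np.c_[o[0]+c*P[:,0]-s*P[:,1],o[1]+s*P[:,0]+c*P[:,1],P[:,2]]
def tilec(b,x=-.044,z=.026,y=0):
    c,s=np.cos(.26),np.sin(.26)
    return bw(b,[[x+c*u-s*.007,y+v,z+s*u+c*.007] for u,v in((.031,.016),(.031,-.016),(-.031,-.016),(-.031,.016))])
E
python3 -c "
from h import *
np.set_printoptions(precision=1,suppress=True)
print((proj('side',tilec('red'))-[140,110])*6+2.5)
crop('top','t2.png',140,125,125,95,6)
print((proj('top',tilec('red'))-[140,125])*6+2.5)
goto([.4342,.0602,.015],1.793-np.pi/2)"
```

```text
[[221.7 230.4]
 [307.4 244.6]
 [257.2 399.2]
 [169.8 383.9]]
[[137.9 308.4]
 [224.8 299.8]
 [243.4 468.4]
 [156.8 476.9]]
tcp [0.5 0.2 0.2] tool y ang 1.653 shift [  64.  -143.8  149.1] turn 1.430795461270682
```

View pics/t2.png

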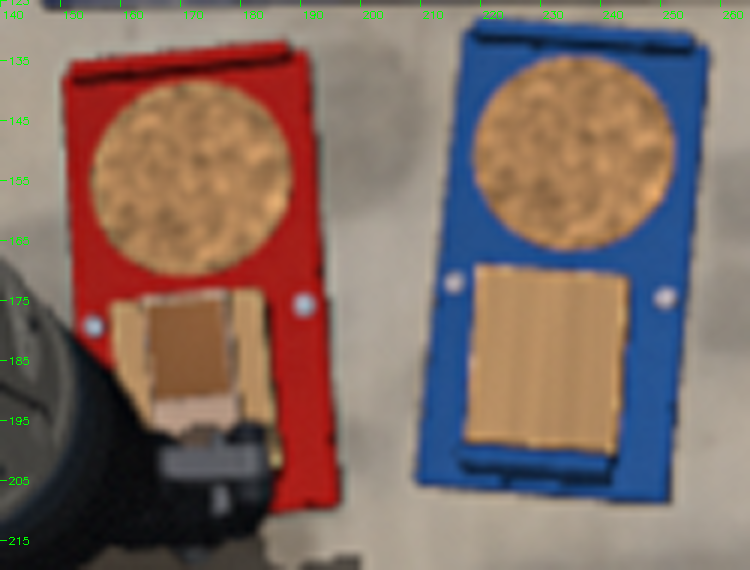

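Brown lies on the slope, but its upper edge at (165–178,173.5) is about 5 mm too high up. I'll push it down to the stop with shut fingers.

```bash
python3 -c "
from h import *
p=bw('red',[.010,-.001,.053])[0]; print(p); goto(p,1.659)"
```

```text
[0.61664926 0.21838876 0.053     ]
tcp [0.486  0.2087 0.1643] tool y ang 1.653 shift [-130.8   -1.1  111.5] turn -0.006000865524214527
```

Converted, -131 mm / 1000 = -0.131, 111 mm / 1000 = 0.111.

step_arm:
  rows:
    - [[-1, -0.035, 0, 0, 0], [-1, -0.075, -0.001, 0, 0], [-1, -0.115, -0.001, 0, 0], [-1, -0.131, -0.001, 0.02, 0], [-1, -0.131, -0.001, 0.05, 0], [-1, -0.131, -0.001, 0.08, 0], [-1, -0.131, -0.001, 0.1, 0], [-1, -0.131, -0.001, 0.109, 0], [-1, -0.131, -0.001, 0.111, 0], [-1, -0.131, -0.001, 0.111, 0]]

```text
clock: 6.92
tool_pos: [0.6205, 0.2184, 0.0506]
tcp_rot: [-0.041, 0.999, -0.0, -0.0]
wrist_force: [-0.4, 0.1, 0.5]
opening: -0.0001
finger_force: 0.0
```

Converted, 12 mm / 1000 = 0.012, 11 mm / 1000 = 0.011.

step_arm:
  rows:
    - [[-1, 0.002, 0, 0, 0], [-1, 0.004, 0, 0, 0], [-1, 0.006, 0, 0, 0], [-1, 0.008, 0, 0, 0], [-1, 0.009, 0, 0, 0], [-1, 0.01, 0, 0, 0], [-1, 0.011, 0, 0, 0], [-1, 0.012, 0, 0, 0], [-1, 0.012, 0, 0, 0], [-1, 0.012, 0, 0, 0]]

```text
clock: 7.75
tool_pos: [0.6083, 0.2174, 0.0505]
tcp_rot: [-0.041, 0.999, -0.0, -0.0]
wrist_force: [0.4, 0.4, -0.1]
opening: -0.0001
finger_force: 0.0
```

Converted, 6 mm / 1000 = 0.006, 5.5 mm / 1000 = 0.0055.

step_arm:
  rows:
    - [[-1, 0.001, 0, 0, 0], [-1, 0.002, 0, 0, 0], [-1, 0.003, 0, 0, 0], [-1, 0.004, 0, 0, 0], [-1, 0.0045, 0, 0, 0], [-1, 0.005, 0, 0, 0], [-1, 0.0055, 0, 0, 0], [-1, 0.006, 0, 0, 0], [-1, 0.006, 0, 0, 0], [-1, 0.006, 0, 0, 0]]

```text
clock: 8.58
tool_pos: [0.6028, 0.217, 0.0508]
tcp_rot: [-0.041, 0.999, 0.0, 0.001]
wrist_force: [2.2, 0.4, 0.3]
opening: -0.0001
finger_force: 1.4
```

Converted, 3 mm / 1000 = 0.003, 2.5 mm / 1000 = 0.0025.

step_arm:
  rows:
    - [[-1, 0.0005, 0, 0, 0], [-1, 0.001, 0, 0, 0], [-1, 0.0015, 0, 0, 0], [-1, 0.002, 0, 0, 0], [-1, 0.0025, 0, 0, 0], [-1, 0.003, 0, 0, 0], [-1, 0.003, 0, 0, 0], [-1, 0.003, 0, 0, 0], [-1, 0.003, 0, 0, 0], [-1, 0.003, 0, 0, 0]]

```text
clock: 9.42
tool_pos: [0.6021, 0.2171, 0.0519]
tcp_rot: [-0.04, 0.999, 0.0, 0.003]
wrist_force: [10.0, 2.0, 3.5]
opening: -0.0003
finger_force: 5.3
```

Converted, -110 mm / 1000 = -0.11, -100 mm / 1000 = -0.1, 0.56 rad / 3.1416 = 0.1783.

step_arm:
  rows:
    - [[-1, -0.01, 0, 0, 0], [-1, -0.018, 0, 0, 0], [-0.6, -0.018, 0, -0.03, 0], [-0.2, -0.01, 0, -0.065, 0], [0.2, 0.02, 0, -0.1, 0.0318], [0.2, 0.06, 0, -0.11, 0.0637], [0.2, 0.1, 0, -0.11, 0.1019], [0.2, 0.1, 0, -0.11, 0.1401], [0.2, 0.1, 0, -0.11, 0.1783], [0.2, 0.1, 0, -0.11, 0.1783]]

```text
clock: 10.25
tool_pos: [0.4988, 0.2085, 0.1609]
tcp_rot: [0.24, 0.971, -0.0, -0.0]
wrist_force: [0.2, 0.4, 0.0]
opening: 0.0514
finger_force: 0.0
```

```bash
python3 -c "
from h import *
crop('top','t3.png',140,125,125,95,6)
goto([.4342,.0602,.015],1.793-np.pi/2)"
```

```text
tcp [0.4994 0.2085 0.1607] tool y ang 1.094 shift [ -10.1 -161.7  145.7] turn 0.8719146747573339
```

View pics/t3.png

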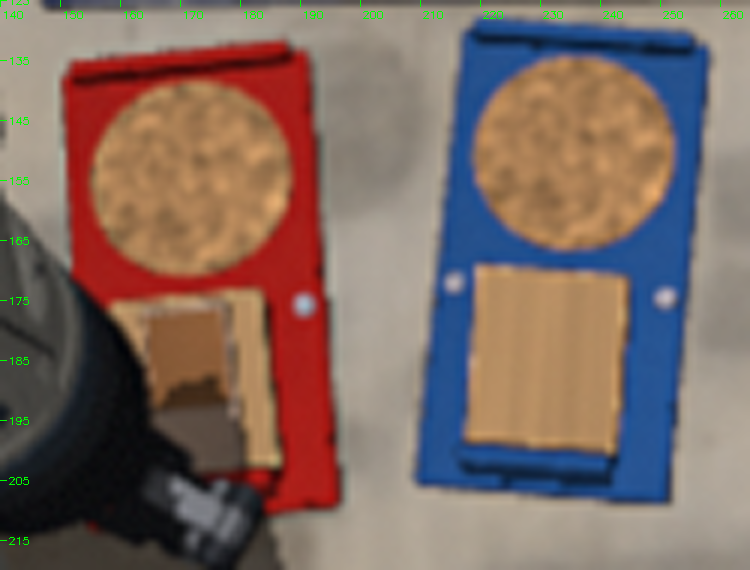

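Converted, -162 mm / 1000 = -0.162, -150 mm / 1000 = -0.15, 0.872 rad / 3.1416 = 0.2776.

step_arm:
  rows:
    - [[0.2, -0.002, -0.035, 0, 0.0382], [0.2, -0.005, -0.075, 0, 0.0764], [0.2, -0.008, -0.115, 0, 0.1146], [0.2, -0.01, -0.15, 0, 0.1528], [0.2, -0.01, -0.162, 0.02, 0.191], [0.2, -0.01, -0.162, 0.05, 0.2292], [0.2, -0.01, -0.162, 0.08, 0.2674], [0.2, -0.01, -0.162, 0.11, 0.2776], [0.2, -0.01, -0.162, 0.125, 0.2776], [0.2, -0.01, -0.162, 0.125, 0.2776]]

```text
clock: 11.13
tool_pos: [0.4322, 0.06, 0.0325]
tcp_rot: [0.624, 0.782, -0.002, -0.003]
wrist_force: [-0.4, 0.8, 0.6]
opening: 0.0514
finger_force: 0.0
```

```bash
python3 -c "
from h import *
goto([.4342,.0602,.0163],1.793-np.pi/2)"
```

```text
tcp [0.4322 0.06   0.0325] tool y ang 0.224 shift [-0.2  2.1 16.2] turn 0.0013712689832721114
```

Converted, 19 mm / 1000 = 0.019, 17 mm / 1000 = 0.017.

step_arm:
  rows:
    - [[0.2, 0, 0, 0.01, 0], [0.2, 0, 0, 0.017, 0], [0.2, 0, 0, 0.019, 0], [0.1, 0, 0, 0.019, 0], [-0.1, 0, 0, 0.019, 0], [-0.3, 0, 0, 0.019, 0], [-0.6, 0, 0, 0.019, 0], [-0.6, 0, 0, 0.019, 0], [-0.6, 0, 0, 0.019, 0], [-0.6, 0, 0, 0.019, 0]]

```text
clock: 11.97
tool_pos: [0.4343, 0.0602, 0.0173]
tcp_rot: [0.625, 0.781, 0.0, 0.001]
wrist_force: [-1.0, -0.1, 7.3]
opening: 0.0306
finger_force: 24.8
```

Converted, -110 mm / 1000 = -0.11, -105 mm / 1000 = -0.105, -0.71 rad / 3.1416 = -0.226.

step_arm:
  rows:
    - [[-0.6, 0, 0, 0, 0], [-0.6, 0, 0, -0.015, 0], [-0.6, 0, 0, -0.045, 0], [-0.6, 0, 0, -0.08, -0.0382], [-0.6, 0, 0, -0.105, -0.0764], [-0.6, 0, 0, -0.11, -0.1146], [-0.6, 0, 0, -0.11, -0.1528], [-0.6, 0, 0, -0.11, -0.191], [-0.6, 0, 0, -0.11, -0.226], [-0.6, 0, 0, -0.11, -0.226]]

```text
clock: 12.8
tool_pos: [0.4339, 0.0602, 0.1269]
tcp_rot: [0.312, 0.95, 0.0, 0.0]
wrist_force: [0.3, 0.1, -0.8]
opening: 0.0308
finger_force: 24.9
```

```bash
python3 -c "
from h import *
p=bw('red',[-.044,-.001,.070])[0]; print(p); goto(p,1.659)"
```

```text
[0.56286107 0.21361062 0.07      ]
tcp [0.4339 0.0602 0.1269] tool y ang 0.935 shift [-12.7 200.   56.9] turn -0.723806394182253
```

Converted, 200 mm / 1000 = 0.2, 195 mm / 1000 = 0.195, -0.724 rad / 3.1416 = -0.2305.

step_arm:
  rows:
    - [[-0.6, -0.002, 0.03, 0, -0.0382], [-0.6, -0.005, 0.065, 0, -0.0764], [-0.6, -0.007, 0.1, 0, -0.1146], [-0.6, -0.009, 0.135, 0, -0.1528], [-0.6, -0.011, 0.17, 0, -0.191], [-0.6, -0.013, 0.195, 0, -0.2292], [-0.6, -0.013, 0.2, 0.025, -0.2305], [-0.6, -0.013, 0.2, 0.045, -0.2305], [-0.6, -0.013, 0.2, 0.056, -0.2305], [-0.6, -0.013, 0.2, 0.056, -0.2305]]

```text
clock: 13.63
tool_pos: [0.5624, 0.2124, 0.0679]
tcp_rot: [-0.04, 0.999, -0.0, -0.002]
wrist_force: [-0.1, 0.1, -0.6]
opening: 0.0308
finger_force: 25.0
```

Converted, 20 mm / 1000 = 0.02, 19 mm / 1000 = 0.019.

step_arm:
  rows:
    - [[-0.6, 0, 0, 0, 0], [-0.6, 0, 0, 0.005, 0], [-0.6, 0, 0, 0.009, 0], [-0.6, 0, 0, 0.012, 0], [-0.6, 0, 0, 0.015, 0], [-0.6, 0, 0, 0.017, 0], [-0.6, 0, 0, 0.019, 0], [-0.6, 0, 0, 0.02, 0], [-0.6, 0, 0, 0.02, 0], [-0.6, 0, 0, 0.02, 0]]

```text
clock: 14.47
tool_pos: [0.5638, 0.2126, 0.0512]
tcp_rot: [-0.041, 0.999, -0.0, 0.0]
wrist_force: [-3.2, -1.0, 7.1]
opening: 0.0306
finger_force: 28.8
```

Converted, 4 mm / 1000 = 0.004, 3.5 mm / 1000 = 0.0035.

step_arm:
  rows:
    - [[-0.6, 0.0005, 0, 0.0001, 0], [-0.6, 0.001, 0, 0.0002, 0], [-0.6, 0.0015, 0, 0.0004, 0], [-0.6, 0.002, 0, 0.0005, 0], [-0.6, 0.0025, 0, 0.0006, 0], [-0.6, 0.003, 0, 0.0008, 0], [-0.6, 0.0035, 0, 0.0009, 0], [-0.6, 0.004, 0, 0.001, 0], [-0.6, 0.004, 0, 0.001, 0], [-0.6, 0.004, 0, 0.001, 0]]

```text
clock: 15.3
tool_pos: [0.5615, 0.2125, 0.0508]
tcp_rot: [-0.041, 0.999, 0.0, 0.002]
wrist_force: [2.4, 0.9, 5.8]
opening: 0.0307
finger_force: 28.7
```

Converted, 3 mm / 1000 = 0.003, 2.5 mm / 1000 = 0.0025.

step_arm:
  rows:
    - [[-0.6, 0.0005, 0, 0.0001, 0], [-0.6, 0.001, 0, 0.0002, 0], [-0.6, 0.0015, 0, 0.0004, 0], [-0.6, 0.002, 0, 0.0005, 0], [-0.6, 0.0025, 0, 0.0005, 0], [-0.6, 0.003, 0, 0.0005, 0], [-0.6, 0.003, 0, 0.0005, 0], [-0.6, 0.003, 0, 0.0005, 0], [-0.6, 0.003, 0, 0.0005, 0], [-0.6, 0.003, 0, 0.0005, 0]]

```text
clock: 16.13
tool_pos: [0.5608, 0.2125, 0.0507]
tcp_rot: [-0.041, 0.999, 0.0, 0.004]
wrist_force: [10.6, 0.1, 1.9]
opening: 0.0307
finger_force: 28.3
```

Converted, -95 mm / 1000 = -0.095, -80 mm / 1000 = -0.08, 0.32 rad / 3.1416 = 0.1019.

step_arm:
  rows:
    - [[-0.2, 0, 0, 0, 0], [-0.1, 0, 0, 0, 0], [0, 0, 0, 0, 0], [0, 0, 0, 0, 0], [0, 0, 0, -0.005, 0], [0, 0, 0, -0.02, 0], [0.2, 0, 0, -0.05, 0], [0.2, 0.015, -0.02, -0.08, 0.0318], [0.2, 0.04, -0.05, -0.095, 0.0637], [0.2, 0.06, -0.08, -0.095, 0.1019]]

```text
clock: 16.97
tool_pos: [0.5042, 0.1273, 0.1475]
tcp_rot: [0.119, 0.993, 0.001, 0.002]
wrist_force: [1.0, -0.3, 0.6]
opening: 0.0512
finger_force: 0.0
```

Converted, -90 mm / 1000 = -0.09, -70 mm / 1000 = -0.07, 0.96 rad / 3.1416 = 0.3056.

step_arm:
  rows:
    - [[0.2, 0.015, -0.035, 0, 0.0382], [0.2, 0.03, -0.07, 0, 0.0764], [0.2, 0.045, -0.09, 0, 0.1146], [0.2, 0.045, -0.09, 0, 0.1528], [0.2, 0.045, -0.09, 0, 0.191], [0.2, 0.045, -0.09, 0, 0.2292], [0.2, 0.045, -0.09, 0, 0.2674], [0.2, 0.045, -0.09, 0, 0.3056], [0.2, 0.045, -0.09, 0, 0.3056], [0.2, 0.045, -0.09, 0, 0.3056]]

```text
clock: 17.8
tool_pos: [0.4389, 0.0505, 0.1443]
tcp_rot: [0.562, 0.827, 0.0, 0.0]
wrist_force: [-0.3, 0.1, -0.2]
opening: 0.0513
finger_force: 0.0
```

```bash
python3 -c "
from h import *
crop('top','t4.png',140,125,125,95,6)
np.set_printoptions(precision=1,suppress=True)
print((proj('top',tilec('red',-.0458,.0327))-[140,125])*6+2.5)
goto([.4267,-.0278,.0163],1.410-np.pi/2)"
```

```text
[[133.9 308.7]
 [221.4 300. ]
 [240.1 469.6]
 [153.  478.1]]
tcp [0.4 0.1 0.1] tool y ang 0.378 shift [-68.3 -40.3 127.9] turn 0.5390749249545514
```

View pics/t4.png

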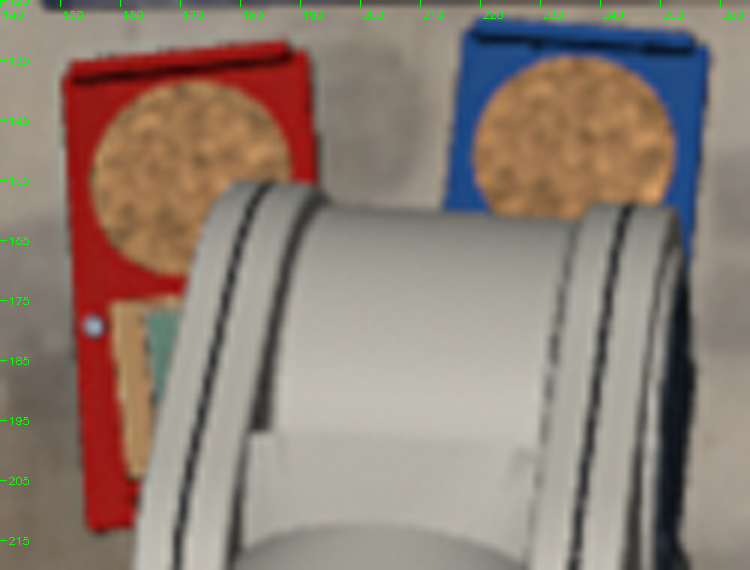

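Converted, 127.5 mm / 1000 = 0.1275, 125 mm / 1000 = 0.125, 0.539 rad / 3.1416 = 0.1716.

step_arm:
  rows:
    - [[0.2, -0.025, -0.015, 0.01, 0.0382], [0.2, -0.05, -0.03, 0.02, 0.0764], [0.2, -0.0683, -0.0403, 0.035, 0.1146], [0.2, -0.0683, -0.0403, 0.06, 0.1528], [0.2, -0.0683, -0.0403, 0.085, 0.1716], [0.2, -0.0683, -0.0403, 0.105, 0.1716], [0.2, -0.0683, -0.0403, 0.118, 0.1716], [0.2, -0.0683, -0.0403, 0.125, 0.1716], [0.2, -0.0683, -0.0403, 0.1275, 0.1716], [0.2, -0.0683, -0.0403, 0.1275, 0.1716]]

```text
clock: 18.68
tool_pos: [0.4264, -0.0278, 0.0165]
tcp_rot: [0.762, 0.647, -0.0, -0.0]
wrist_force: [0.4, 0.3, 0.4]
opening: 0.0513
finger_force: 0.0
```

step_arm:
  rows:
    - [[0.2, 0, 0, 0, 0], [0, 0, 0, 0, 0], [-0.2, 0, 0, 0, 0], [-0.4, 0, 0, 0, 0], [-0.6, 0, 0, 0, 0], [-0.6, 0, 0, 0, 0], [-0.6, 0, 0, 0, 0], [-0.6, 0, 0, 0, 0], [-0.6, 0, 0, 0, 0], [-0.6, 0, 0, 0, 0]]

```text
clock: 19.52
tool_pos: [0.4268, -0.0279, 0.0174]
tcp_rot: [0.763, 0.647, 0.0, 0.001]
wrist_force: [-0.4, 0.8, 6.4]
opening: 0.0305
finger_force: 24.2
```

Converted, -105 mm / 1000 = -0.105, -80 mm / 1000 = -0.08, -0.82 rad / 3.1416 = -0.261.

step_arm:
  rows:
    - [[-0.6, 0, 0, -0.015, 0], [-0.6, 0, 0, -0.045, 0], [-0.6, 0, 0, -0.08, -0.0382], [-0.6, 0, 0, -0.105, -0.0764], [-0.6, 0, 0, -0.105, -0.1146], [-0.6, 0, 0, -0.105, -0.1528], [-0.6, 0, 0, -0.105, -0.191], [-0.6, 0, 0, -0.105, -0.2292], [-0.6, 0, 0, -0.105, -0.261], [-0.6, 0, 0, -0.105, -0.261]]

```text
clock: 20.35
tool_pos: [0.4264, -0.0278, 0.1219]
tcp_rot: [0.44, 0.898, 0.0, 0.0]
wrist_force: [-0.4, -0.6, -0.9]
opening: 0.0307
finger_force: 24.9
```

```bash
python3 -c "
from h import *
p=bw('blue',[-.042,0,.064])[0]; print(p); goto(p,1.4856)"
```

```text
[0.57305235 0.08437407 0.064     ]
tcp [ 0.4264 -0.0278  0.1219] tool y ang 0.66 shift [ -1.2 184.6  58. ] turn -0.825893558625733
```

Converted, 184.6 mm / 1000 = 0.1846, 170 mm / 1000 = 0.17, -0.826 rad / 3.1416 = -0.2629.

step_arm:
  rows:
    - [[-0.6, 0, 0.035, 0, -0.0382], [-0.6, 0, 0.07, 0, -0.0764], [-0.6, -0.001, 0.105, 0, -0.1146], [-0.6, -0.001, 0.14, 0, -0.1528], [-0.6, -0.001, 0.17, 0, -0.191], [-0.6, -0.001, 0.1846, 0.01, -0.2292], [-0.6, -0.001, 0.1846, 0.03, -0.2629], [-0.6, -0.001, 0.1846, 0.048, -0.2629], [-0.6, -0.001, 0.1846, 0.058, -0.2629], [-0.6, -0.001, 0.1846, 0.058, -0.2629]]

```text
clock: 21.18
tool_pos: [0.5721, 0.0839, 0.0615]
tcp_rot: [0.046, 0.999, -0.0, -0.002]
wrist_force: [-0.2, -0.5, -0.0]
opening: 0.0306
finger_force: 25.0
```

Converted, 20 mm / 1000 = 0.02, 19 mm / 1000 = 0.019.

step_arm:
  rows:
    - [[-0.6, 0, 0, 0, 0], [-0.6, 0, 0, 0.005, 0], [-0.6, 0, 0, 0.009, 0], [-0.6, 0, 0, 0.012, 0], [-0.6, 0, 0, 0.015, 0], [-0.6, 0, 0, 0.017, 0], [-0.6, 0, 0, 0.019, 0], [-0.6, 0, 0, 0.02, 0], [-0.6, 0, 0, 0.02, 0], [-0.6, 0, 0, 0.02, 0]]

```text
clock: 22.02
tool_pos: [0.5732, 0.0838, 0.0441]
tcp_rot: [0.045, 0.999, -0.0, 0.0]
wrist_force: [-3.6, 0.6, 7.6]
opening: 0.0304
finger_force: 29.8
```

Converted, 4 mm / 1000 = 0.004, 3.5 mm / 1000 = 0.0035.

step_arm:
  rows:
    - [[-0.6, 0.0005, 0, 0.0001, 0], [-0.6, 0.001, 0, 0.0002, 0], [-0.6, 0.0015, 0, 0.0004, 0], [-0.6, 0.002, 0, 0.0005, 0], [-0.6, 0.0025, 0, 0.0006, 0], [-0.6, 0.003, 0, 0.0008, 0], [-0.6, 0.0035, 0, 0.0009, 0], [-0.6, 0.004, 0, 0.001, 0], [-0.6, 0.004, 0, 0.001, 0], [-0.6, 0.004, 0, 0.001, 0]]

```text
clock: 22.85
tool_pos: [0.5708, 0.0841, 0.0437]
tcp_rot: [0.045, 0.999, 0.0, 0.002]
wrist_force: [1.8, -0.5, 4.4]
opening: 0.0308
finger_force: 29.7
```

Continue the drag as before, then release, retreat toward the red jar and look.

Converted, 4 mm / 1000 = 0.004, 3.5 mm / 1000 = 0.0035.

step_arm:
  rows:
    - [[-0.6, 0.0005, 0, 0.0001, 0], [-0.6, 0.001, 0, 0.0002, 0], [-0.6, 0.0015, 0, 0.0004, 0], [-0.6, 0.002, 0, 0.0005, 0], [-0.6, 0.0025, 0, 0.0005, 0], [-0.6, 0.003, 0, 0.0005, 0], [-0.6, 0.0035, 0, 0.0005, 0], [-0.6, 0.004, 0, 0.0005, 0], [-0.6, 0.004, 0, 0.0005, 0], [-0.6, 0.004, 0, 0.0005, 0]]

```text
clock: 23.68
tool_pos: [0.5704, 0.0841, 0.0439]
tcp_rot: [0.045, 0.999, 0.0, 0.005]
wrist_force: [13.5, -0.4, -0.4]
opening: 0.0303
finger_force: 29.0
```

Converted, -140 mm / 1000 = -0.14, -120 mm / 1000 = -0.12.

step_arm:
  rows:
    - [[-0.2, 0, 0, 0, 0], [-0.1, 0, 0, 0, 0], [0, 0, 0, 0, 0], [0, 0, 0, 0, 0], [0, 0, 0, -0.005, 0], [0, 0, 0, -0.02, 0], [0.3, 0, 0, -0.05, 0], [0.6, 0.015, -0.01, -0.085, 0], [1, 0.035, -0.03, -0.12, 0], [1, 0.05, -0.06, -0.14, 0]]

```text
clock: 24.52
tool_pos: [0.51, 0.0306, 0.1847]
tcp_rot: [0.044, 0.999, 0.0, 0.001]
wrist_force: [1.1, -1.4, 0.0]
opening: 0.0854
finger_force: 0.0
```

Converted, -240 mm / 1000 = -0.24, -230 mm / 1000 = -0.23.

step_arm:
  rows:
    - [[1, 0.015, -0.035, 0, 0], [1, 0.03, -0.07, 0, 0], [1, 0.045, -0.105, 0, 0], [1, 0.06, -0.14, 0, 0], [1, 0.065, -0.17, 0, 0], [1, 0.07, -0.2, 0, 0], [1, 0.07, -0.23, 0, 0], [1, 0.07, -0.24, 0, 0], [1, 0.07, -0.24, 0, 0], [1, 0.07, -0.24, 0, 0]]

```text
clock: 25.35
tool_pos: [0.419, -0.2031, 0.1818]
tcp_rot: [0.046, 0.999, 0.0, -0.0]
wrist_force: [0.0, -0.8, -0.5]
opening: 0.0858
finger_force: 0.0
```

```bash
python3 -c "
from h import *
crop('top','t5.png',140,125,125,95,6)
np.set_printoptions(precision=1,suppress=True)
print((proj('top',tilec('blue'))-[140,125])*6+2.5)
goto([.4235,-.2218,.040],0)
goto([.4235,-.2218,.040],1)"
```

```text
[[506.5 274.6]
 [593.6 280.8]
 [582.6 450. ]
 [495.8 443.7]]
tcp [ 0.4 -0.2  0.2] tool y ang 1.481 shift [ -6.2 -19.  141.8] turn 1.480814250204344
tcp [ 0.4 -0.2  0.2] tool y ang 1.481 shift [ -6.2 -19.  141.8] turn 0.480814250204344
```

View pics/t5.png

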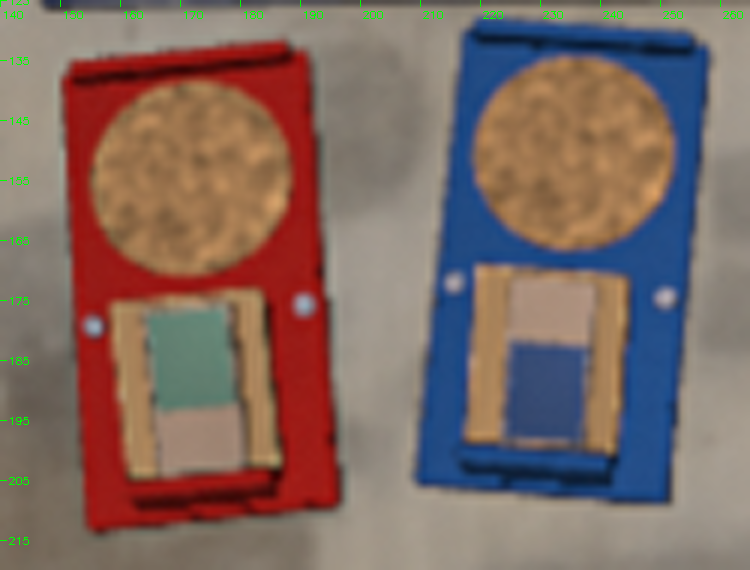

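Green and blue tiles are both seated, with low ends at the bars near (173,203) and (230,199). Next is the red jar.

Converted, 142 mm / 1000 = 0.142, 135 mm / 1000 = 0.135.

step_arm:
  rows:
    - [[1, -0.006, -0.019, 0, 0], [1, -0.006, -0.019, 0.01, 0], [1, -0.006, -0.019, 0.035, 0], [1, -0.006, -0.019, 0.065, 0], [1, -0.006, -0.019, 0.095, 0], [1, -0.006, -0.019, 0.12, 0], [1, -0.006, -0.019, 0.135, 0], [1, -0.006, -0.019, 0.142, 0], [1, -0.006, -0.019, 0.142, 0], [1, -0.006, -0.019, 0.142, 0]]
  force: 45

```text
clock: 26.23
tool_pos: [0.4239, -0.222, 0.0403]
tcp_rot: [0.044, 0.999, -0.0, 0.0]
wrist_force: [-0.7, -0.3, 0.1]
opening: 0.085
finger_force: 0.0
```

step_arm:
  rows:
    - [[0.8, 0, 0, 0, 0], [0.7, 0, 0, 0, 0], [0.6, 0, 0, 0, 0], [0.5, 0, 0, 0, 0], [0.4, 0, 0, 0, 0], [0.2, 0, 0, 0, 0], [0, 0, 0, 0, 0], [0, 0, 0, 0, 0], [0, 0, 0, 0, 0], [0, 0, 0, 0, 0]]

```text
clock: 27.07
tool_pos: [0.4238, -0.2226, 0.0407]
tcp_rot: [0.045, 0.999, -0.0, 0.001]
wrist_force: [-0.8, 4.0, 8.6]
opening: 0.0609
finger_force: 47.1
```

Converted, -120 mm / 1000 = -0.12, -110 mm / 1000 = -0.11.

step_arm:
  rows:
    - [[0, 0, 0, -0.008, 0], [0, 0, 0, -0.025, 0], [0, 0, 0, -0.055, 0], [0, 0, 0, -0.085, 0], [0, 0, 0, -0.11, 0], [0, 0, 0, -0.12, 0], [0, 0, 0, -0.12, 0], [0, 0, 0, -0.12, 0], [0, 0, 0, -0.12, 0], [0, 0, 0, -0.12, 0]]

```text
clock: 27.9
tool_pos: [0.4229, -0.2222, 0.1586]
tcp_rot: [0.045, 0.999, 0.001, -0.001]
wrist_force: [-0.7, 0.1, -2.1]
opening: 0.061
finger_force: 49.6
```

```bash
python3 -c "
from h import *
im=arm.snapshot('side'); cv2.imwrite('pics/s6.png',im[...,::-1])
p=bw('red',[.042,0,.16])[0]; print(p); goto(p,1.659)"
```

```text
[0.64843526 0.22221633 0.16      ]
tcp [ 0.4229 -0.2223  0.1586] tool y ang 1.481 shift [-184.7  463.    -1.2] turn -0.1781027546417817
```

View pics/s6.png

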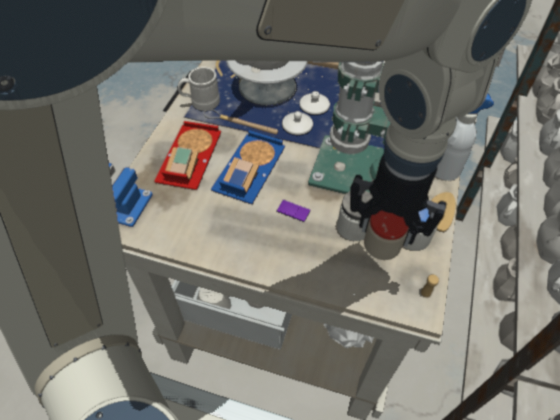

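The red jar is held upright at (388,232), and the tiles look right at (183,155) and (240,170). Carry the jar over to the red pad.

Converted, 320 mm / 1000 = 0.32, 300 mm / 1000 = 0.3, -0.15 rad / 3.1416 = -0.0477.

step_arm:
  rows:
    - [[0, -0.006, 0.015, 0, 0], [0, -0.018, 0.045, 0, 0], [0, -0.033, 0.082, 0, -0.0095], [0, -0.048, 0.119, 0, -0.0191], [0, -0.063, 0.156, 0, -0.0286], [0, -0.078, 0.193, 0, -0.0382], [0, -0.093, 0.23, 0, -0.0477], [0, -0.108, 0.267, 0, -0.0567], [0, -0.121, 0.3, 0, -0.0567], [0, -0.128, 0.32, 0, -0.0567]]

```text
clock: 28.78
tool_pos: [0.5805, 0.0879, 0.1585]
tcp_rot: [-0.045, 0.999, 0.0, -0.001]
wrist_force: [-0.3, 0.5, -1.5]
opening: 0.0612
finger_force: 49.8
```

step_arm:
  rows:
    - [[0, -0.01, 0.025, 0, 0], [0, -0.025, 0.06, 0, 0], [0, -0.037, 0.095, 0, 0], [0, -0.045, 0.115, 0, 0], [0, -0.045, 0.115, 0, 0], [0, -0.045, 0.115, 0, 0], [0, -0.045, 0.115, 0, 0], [0, -0.045, 0.115, 0, 0], [0, -0.045, 0.115, 0, 0], [0, -0.045, 0.115, 0, 0]]

```text
clock: 29.62
tool_pos: [0.6143, 0.2022, 0.1599]
tcp_rot: [-0.043, 0.999, -0.0, 0.0]
wrist_force: [0.4, 1.3, -3.1]
opening: 0.0608
finger_force: 49.8
```

```bash
python3 -c "
from h import *
p=bw('red',[.042,0,.049])[0]; print(p); goto(p,1.659)"
```

```text
[0.64843526 0.22221633 0.049     ]
tcp [0.6143 0.2022 0.1599] tool y ang 1.658 shift [-35.7  17.  110.9] turn -0.0013251557399418523
```

Converted, 111 mm / 1000 = 0.111, 110.5 mm / 1000 = 0.1105.

step_arm:
  rows:
    - [[0, -0.02, 0.009, 0, 0], [0, -0.036, 0.017, 0.005, 0], [0, -0.036, 0.017, 0.03, 0], [0, -0.036, 0.017, 0.055, 0], [0, -0.036, 0.017, 0.078, 0], [0, -0.036, 0.017, 0.095, 0], [0, -0.036, 0.017, 0.105, 0], [0, -0.036, 0.017, 0.109, 0], [0, -0.036, 0.017, 0.1105, 0], [0, -0.036, 0.017, 0.111, 0]]

```text
clock: 30.45
tool_pos: [0.6492, 0.2231, 0.0496]
tcp_rot: [-0.044, 0.999, 0.0, 0.001]
wrist_force: [0.4, -0.7, -2.8]
opening: 0.0606
finger_force: 49.9
```

```bash
python3 -c "
from h import *
crop('side','s7.png',140,80,130,100,6)
p=bw('red',[.042,0,.049])[0]; print(p,arm.read_state()['wrist_force']); goto(p,1.659)"
```

```text
[0.64843526 0.22221633 0.049     ] [-0.55191519 -0.05292539 -1.53755994]
tcp [0.6493 0.2232 0.0499] tool y ang 1.659 shift [ 1.  -0.9  0.9] turn -0.00019347611894193761
```

View pics/s7.png

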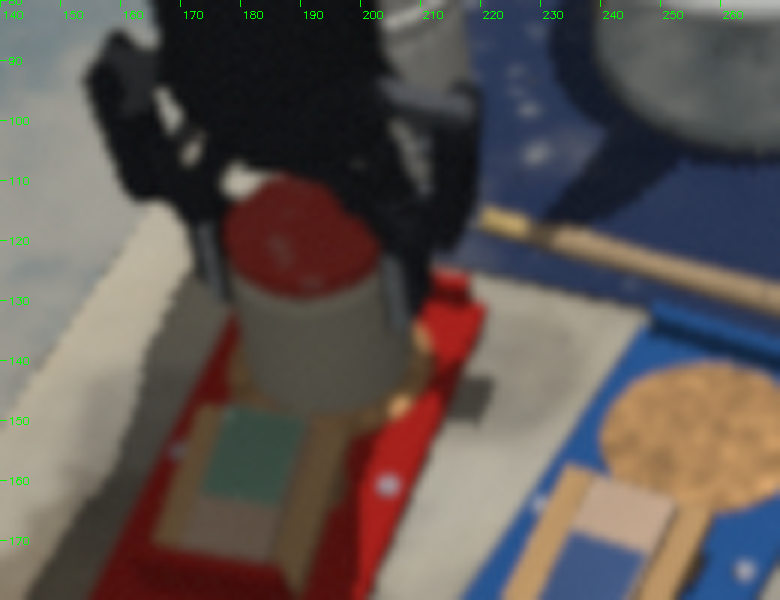

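```bash
python3 -c "
from h import *
t=np.linspace(0,2*np.pi,200)
for z,r in((.0,.031),(.07,.031),(.07,.029),):
  for dx in (0,.006):
    q=(proj('side',bw('red',np.c_[.042+dx+r*np.cos(t),r*np.sin(t),0*t+.009+z]))-[140,80])*6+2.5
    print(z,r,dx,q.min(0).round(),q.max(0).round())
q=(proj('side',bw('red',np.c_[.042+.038*np.cos(t),.038*np.sin(t),0*t+.008]))-[140,80])*6+2.5;print('pad',q.min(0),q.max(0))
"
```

```text
0.0 0.031 0 [246. 311.] [412. 428.]
0.0 0.031 0.006 [251. 300.] [417. 417.]
0.07 0.031 0 [216. 170.] [391. 288.]
0.07 0.031 0.006 [221. 159.] [396. 277.]
0.07 0.029 0 [221. 174.] [385. 284.]
0.07 0.029 0.006 [227. 163.] [390. 273.]
pad [227.10444384 300.23798972] [430.6668995  443.99100548]
```

Converted, 1.2 mm / 1000 = 0.0012, -1 mm / 1000 = -0.001.

step_arm:
  rows:
    - [[0, 0.0005, -0.0005, 0.0005, 0], [0, 0.001, -0.001, 0.001, 0], [0, 0.001, -0.001, 0.0012, 0], [0, 0.001, -0.001, 0.0012, 0], [0.5, 0.001, -0.001, 0.0012, 0], [0.7, 0.001, -0.001, 0.0012, 0], [1, 0.001, -0.001, 0.0012, 0], [1, 0.001, -0.001, 0.0012, 0], [1, 0.001, -0.001, 0.0012, 0], [1, 0.001, -0.001, 0.0012, 0]]

```text
clock: 31.33
tool_pos: [0.6477, 0.2221, 0.0475]
tcp_rot: [-0.044, 0.999, -0.0, -0.0]
wrist_force: [-0.1, 0.6, 0.3]
opening: 0.0856
finger_force: 0.0
```

Converted, -160 mm / 1000 = -0.16, -140 mm / 1000 = -0.14.

step_arm:
  rows:
    - [[1, 0, 0, -0.005, 0], [1, 0, 0, -0.02, 0], [1, 0, 0, -0.045, 0], [1, 0, 0, -0.08, 0], [1, 0, 0, -0.11, 0], [1, 0.02, -0.035, -0.13, 0], [1, 0.04, -0.07, -0.13, 0], [1, 0.06, -0.105, -0.13, 0], [1, 0.08, -0.14, -0.13, 0], [1, 0.09, -0.16, -0.13, 0]]

```text
clock: 32.17
tool_pos: [0.5703, 0.0522, 0.1784]
tcp_rot: [-0.043, 0.999, -0.0, 0.0]
wrist_force: [0.0, -0.5, -0.2]
opening: 0.0854
finger_force: 0.0
```

Converted, -270 mm / 1000 = -0.27, -260 mm / 1000 = -0.26.

step_arm:
  rows:
    - [[1, 0.008, -0.035, 0, 0], [1, 0.016, -0.075, 0, 0], [1, 0.024, -0.115, 0, 0], [1, 0.032, -0.155, 0, 0], [1, 0.04, -0.195, 0, 0], [1, 0.048, -0.235, 0, 0], [1, 0.05, -0.26, 0, 0], [1, 0.05, -0.27, 0, 0], [1, 0.05, -0.27, 0, 0], [1, 0.05, -0.27, 0, 0]]

```text
clock: 33.0
tool_pos: [0.5462, -0.2182, 0.1776]
tcp_rot: [-0.044, 0.999, 0.0, -0.0]
wrist_force: [-0.3, -0.2, -0.0]
opening: 0.0856
finger_force: 0.0
```

```bash
python3 -c "
from h import *
t=arm.snapshot('top'); cv2.imwrite('pics/t8.png',t[...,::-1])
el,bb=lid('top',t,(172,148),'red',18); print(el,bb,w('top',[el[0]],.078), bw('red',[.042,0,0]))
goto([.5355,-.2856,.15],1.56)"
```

```text
((171.93125915527344, 145.93746948242188), (28.923734664916992, 36.51234436035156), 88.67098236083984) (154, 133, 37, 26) [[0.64601347 0.20618283]] [[0.64843526 0.22221633 0.        ]]
tcp [ 0.5462 -0.2174  0.1777] tool y ang 1.659 shift [ 16.7 -67.   27.6] turn 0.09947538884495377
```

View pics/t8.png

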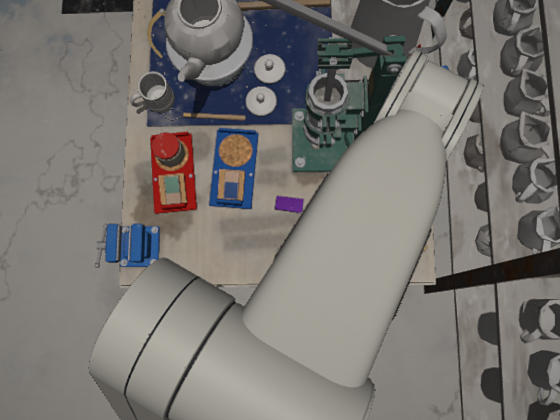

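The red jar stands on its pad at (168,147). The blue jar is next.

```bash
python3 -c "
from h import *
goto([.5365,-.2855,.043],1.4856)"
```

```text
tcp [ 0.5462 -0.2174  0.1777] tool y ang 1.659 shift [ 15.7 -67.1 134.6] turn 0.1738753888449538
```

Converted, -67 mm / 1000 = -0.067, 15.7 mm / 1000 = 0.0157, 0.174 rad / 3.1416 = 0.0554.

step_arm:
  rows:
    - [[1, 0.008, -0.03, 0, 0.0318], [1, 0.0157, -0.06, 0, 0.0554], [1, 0.0157, -0.067, 0.005, 0.0554], [1, 0.0157, -0.067, 0.015, 0.0554], [1, 0.0157, -0.067, 0.025, 0.0554], [1, 0.0157, -0.067, 0.035, 0.0554], [1, 0.0157, -0.067, 0.045, 0.0554], [1, 0.0157, -0.067, 0.05, 0.0554], [1, 0.0157, -0.067, 0.05, 0.0554], [1, 0.0157, -0.067, 0.05, 0.0554]]

```text
clock: 33.88
tool_pos: [0.5365, -0.2861, 0.1274]
tcp_rot: [0.042, 0.999, 0.0, -0.0]
wrist_force: [-0.5, 0.5, -0.1]
opening: 0.0854
finger_force: 0.0
```

Converted, 85 mm / 1000 = 0.085, 84 mm / 1000 = 0.084.

step_arm:
  rows:
    - [[1, 0, 0, 0.01, 0], [1, 0, 0, 0.022, 0], [1, 0, 0, 0.034, 0], [1, 0, 0, 0.046, 0], [1, 0, 0, 0.058, 0], [1, 0, 0, 0.069, 0], [1, 0, 0, 0.078, 0], [1, 0, 0, 0.084, 0], [1, 0, 0, 0.085, 0], [1, 0, 0, 0.085, 0]]

```text
clock: 34.72
tool_pos: [0.5364, -0.2866, 0.0423]
tcp_rot: [0.043, 0.999, 0.0, -0.0]
wrist_force: [0.4, -0.5, -0.7]
opening: 0.0854
finger_force: 0.0
```

step_arm:
  rows:
    - [[0.8, 0, 0, 0, 0], [0.7, 0, 0, 0, 0], [0.6, 0, 0, 0, 0], [0.5, 0, 0, 0, 0], [0.4, 0, 0, 0, 0], [0.2, 0, 0, 0, 0], [0.2, 0, 0, 0, 0], [0.2, 0, 0, 0, 0], [0.2, 0, 0, 0, 0], [0.2, 0, 0, 0, 0]]

```text
clock: 35.55
tool_pos: [0.5369, -0.2867, 0.0437]
tcp_rot: [0.043, 0.999, -0.0, 0.001]
wrist_force: [-0.7, 2.9, 6.9]
opening: 0.0658
finger_force: 49.8
```

Converted, -130 mm / 1000 = -0.13, -110 mm / 1000 = -0.11.

step_arm:
  rows:
    - [[0.2, 0, 0, -0.008, 0], [0.2, 0, 0, -0.025, 0], [0.2, 0, 0, -0.055, 0], [0.2, 0, 0, -0.085, 0], [0.2, 0, 0, -0.11, 0], [0.2, 0, 0, -0.13, 0], [0.2, 0, 0, -0.13, 0], [0.2, 0, 0, -0.13, 0], [0.2, 0, 0, -0.13, 0], [0.2, 0, 0, -0.13, 0]]

```text
clock: 36.38
tool_pos: [0.5359, -0.2863, 0.1713]
tcp_rot: [0.043, 0.999, 0.001, -0.001]
wrist_force: [0.4, 0.5, -0.8]
opening: 0.0658
finger_force: 50.5
```

```bash
python3 -c "
from h import *
im=arm.snapshot('side'); cv2.imwrite('pics/s9.png',im[...,::-1])
p=bw('blue',[.042,0,.17])[0]; print(p); goto(p,1.4856)"
```

```text
[0.65674765 0.07722593 0.17      ]
tcp [ 0.536  -0.2863  0.1713] tool y ang 1.485 shift [-89.2 372.5   1.5] turn -0.0006208768898474659
```

View pics/s9.png

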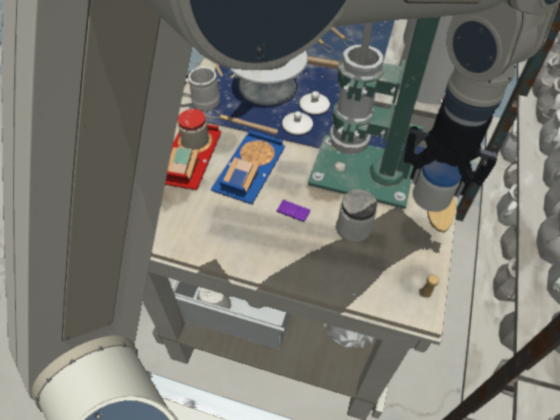

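Converted, 320 mm / 1000 = 0.32, 300 mm / 1000 = 0.3.

step_arm:
  rows:
    - [[0.2, 0, 0.015, 0, 0], [0.2, 0.001, 0.045, 0, 0], [0.2, 0.003, 0.082, 0, 0], [0.2, 0.005, 0.12, 0, 0], [0.2, 0.006, 0.158, 0, 0], [0.2, 0.008, 0.196, 0, 0], [0.2, 0.009, 0.234, 0, 0], [0.2, 0.01, 0.27, 0.005, 0], [0.2, 0.01, 0.3, 0.02, 0], [0.2, 0.01, 0.32, 0.04, 0]]

```text
clock: 37.27
tool_pos: [0.5539, 0.0365, 0.1329]
tcp_rot: [0.042, 0.999, 0.0, 0.001]
wrist_force: [0.5, -0.8, -1.7]
opening: 0.0655
finger_force: 50.6
```

Converted, -97 mm / 1000 = -0.097, -90 mm / 1000 = -0.09.

step_arm:
  rows:
    - [[0.2, 0, 0.02, 0.01, 0], [0.2, 0, 0.04, 0.01, 0], [0.2, 0, 0.05, 0.01, 0], [0.2, -0.02, 0.052, 0.01, 0], [0.2, -0.045, 0.052, 0.01, 0], [0.2, -0.07, 0.052, 0.01, 0], [0.2, -0.09, 0.052, 0.01, 0], [0.2, -0.097, 0.052, 0.01, 0], [0.2, -0.097, 0.052, 0.01, 0], [0.2, -0.097, 0.052, 0.01, 0]]

```text
clock: 38.1
tool_pos: [0.6543, 0.0765, 0.1221]
tcp_rot: [0.043, 0.999, -0.0, -0.001]
wrist_force: [-1.1, -0.1, -1.0]
opening: 0.066
finger_force: 50.5
```

```bash
python3 -c "
from h import *
p=bw('blue',[.042,0,.052])[0]; print(p); goto(p,1.4856)"
```

```text
[0.65674765 0.07722593 0.052     ]
tcp [0.6543 0.0765 0.1221] tool y ang 1.485 shift [-2.5  0.9 70.1] turn -0.0007751586581850045
```

Converted, 70.5 mm / 1000 = 0.0705, -2.5 mm / 1000 = -0.0025.

step_arm:
  rows:
    - [[0.2, -0.0025, 0.001, 0.005, 0], [0.2, -0.0025, 0.001, 0.018, 0], [0.2, -0.0025, 0.001, 0.032, 0], [0.2, -0.0025, 0.001, 0.046, 0], [0.2, -0.0025, 0.001, 0.057, 0], [0.2, -0.0025, 0.001, 0.064, 0], [0.2, -0.0025, 0.001, 0.068, 0], [0.2, -0.0025, 0.001, 0.07, 0], [0.2, -0.0025, 0.001, 0.0705, 0], [0.2, -0.0025, 0.001, 0.0705, 0]]

```text
clock: 38.93
tool_pos: [0.6577, 0.0774, 0.0525]
tcp_rot: [0.043, 0.999, 0.0, 0.0]
wrist_force: [-0.8, 0.4, -1.8]
opening: 0.066
finger_force: 50.4
```

Converted, 0.3 mm / 1000 = 0.0003.

step_arm:
  rows:
    - [[0.2, 0, 0, 0.0003, 0], [0.2, 0, 0, 0.0003, 0], [0.2, 0, 0, 0.0003, 0], [0.7, 0, 0, 0.0003, 0], [0.8, 0, 0, 0.0003, 0], [1, 0, 0, 0.0003, 0], [1, 0, 0, 0.0003, 0], [1, 0, 0, 0.0003, 0], [1, 0, 0, 0.0003, 0], [1, 0, 0, 0.0003, 0]]

```text
clock: 39.77
tool_pos: [0.6576, 0.0773, 0.0518]
tcp_rot: [0.043, 0.999, -0.0, 0.0]
wrist_force: [-0.1, 0.4, -0.2]
opening: 0.0854
finger_force: 0.0
```

Converted, 170 mm / 1000 = 0.17, 140 mm / 1000 = 0.14.

step_arm:
  rows:
    - [[1, 0, 0, -0.005, 0], [1, 0, 0, -0.02, 0], [1, 0, 0, -0.045, 0], [1, 0, 0, -0.075, 0], [1, 0, 0, -0.1, 0], [1, 0.03, 0, -0.11, 0], [1, 0.065, 0, -0.11, 0], [1, 0.1, 0, -0.11, 0], [1, 0.14, -0.02, -0.11, 0], [1, 0.17, -0.045, -0.11, 0]]

```text
clock: 40.6
tool_pos: [0.4825, 0.0483, 0.162]
tcp_rot: [0.042, 0.999, 0.0, 0.0]
wrist_force: [0.4, -1.5, 1.2]
opening: 0.0854
finger_force: 0.0
```

Converted, -250 mm / 1000 = -0.25, -230 mm / 1000 = -0.23.

step_arm:
  rows:
    - [[1, 0.01, -0.035, 0, 0], [1, 0.02, -0.075, 0, 0], [1, 0.03, -0.115, 0, 0], [1, 0.03, -0.155, 0, 0], [1, 0.03, -0.195, 0, 0], [1, 0.03, -0.23, 0, 0], [1, 0.03, -0.25, 0, 0], [1, 0.03, -0.25, 0, 0], [1, 0.03, -0.25, 0, 0], [1, 0.03, -0.25, 0, 0]]

```text
clock: 41.43
tool_pos: [0.4332, -0.1989, 0.162]
tcp_rot: [0.043, 0.999, 0.0, 0.0]
wrist_force: [0.4, 0.9, 0.6]
opening: 0.0855
finger_force: 0.0
```

```bash
python3 -c "
from h import *
crop('top','t10.png',140,120,125,95,6)
t=np.linspace(0,2*np.pi,200)
for b,z,r in(('red',.078,.031),('blue',.086,.034)):
  q=(proj('top',bw(b,np.c_[.042+r*np.cos(t),r*np.sin(t),0*t+z]))-[140,120])*6+2.5; print(b,q.min(0),q.max(0))
"
```

```text
red [63.75854794 69.60505134] [235.95369054 235.80829182]
blue [456.33703934  26.46738998] [647.6465124  209.80518912]
```

View pics/t10.png

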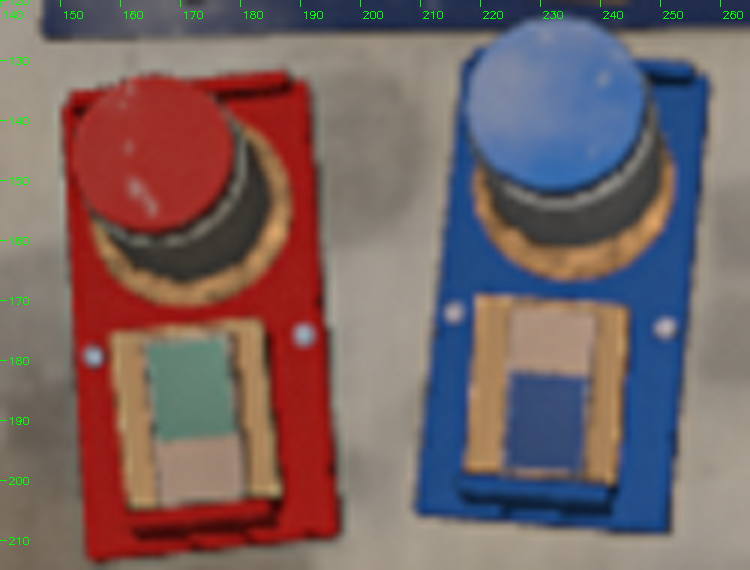

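The final picture shows both kits made up. The red lid is centred at (166,146) and the blue lid at (233,137). The blue jar sits a few mm toward the rail but within tolerance. The tiles are seated at (172,190) and (231,185). The arm is clear, so I'm handing in.

```bash
python3 -c "
from h import *
print(arm.hand_in())"
```

```text
the job is handed in; nothing more can be done
None
```

I made up both glaze kits and handed the job in at about 41 s, but no verdict came back; in the last picture everything looks in place, with the blue jar about 5–7 mm toward the back rail (limit 12 mm). I viewed 15 pictures, one over the limit of 14.

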